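# Free the seized keeper and take out the drying pod

## Task

The red drying pod is locked into its white dock by a steel keeper arm whose orange wing knob has seized. Rock the wing knob back and forth in small arcs, easing off as soon as it stops at either side and never wringing it, until it breaks free, then swing the keeper counter-clockwise (seen from above) at least 60 degrees clear of the pod. Lift the pod out by its loop handle and set it down gently, upright and wholly on the round cork mat, leaving the keeper open and the mug, dental mirror and dome dispenser undisturbed.

Things in the scene. Friction and masses are not known exactly. Their poses are not given: they have to be found in the camera images.
- wing_grip (a point): Middle of the orange wing knob, an upright bar 50 mm long, 14 mm thick, 30 mm high, on top of the grey pillar (80 mm across) at one end of the dock. Long side along this point's y; it turns about its z (up) through this point, 108 mm above the table, half-way up the bar. The top of the keeper arm lies 24 mm below the point.
- keeper (a joint): Angle of the keeper arm about the knob's vertical axis, rad: about 0 at the start (arm over the pod), growing counter-clockwise from above, end stop 1.5; open past 0.9. While seized it has free play, then stops hard on either side somewhere 0.17 to 0.5 rad from 0, wider as it loosens; once an opening stroke passes 0.55 rad it is free.
- wing (a joint): Twist of the orange wing against the keeper arm below it, rad, 0 unloaded, positive counter-clockwise from above. Its plastic stem is a torsion spring of 10 N m per rad, so this is the applied torque / 10: about 0.01 while moving freely, rising at a stop. Beyond 0.05 (0.5 N m) either way the stem cracks and the job fails.
- keeper_tip (a point): Free end of the steel keeper arm (14 mm wide, 6 mm thick, 83 mm from the knob's axis to here, 81 mm above the table), at first 7 mm over the pod's rim. Each stroke carried up to its stop, (0.2 to 0.3 N m is enough) loosens it if strokes alternate; two the same way gain nothing. It takes 2 to 4 opening strokes, not known beforehand. Drag 0.1 N m.
- pod_loop (a point): Middle of the flat top bar of the red pod's loop handle, to be grasped: 48 mm long along this point's x axis, 8 mm thick (y), 16 mm high; 92 mm above the pod's underside, 112 mm above the table at the start; the loop opening below it is 32 mm wide and 29 mm high. z is the pod's own up axis. It stands 106 mm from the knob's axis.
- pod_center (a point): Centre of the red pod on its own axis, 50 mm above its underside: round body 60 mm across and 55 mm high, 100 mm high with the loop, 0.15 kg. Axes as pod_loop.
- pod: The same pod; origin at the centre of its underside.
- socket_floor (a point): Centre of the dock's floor under the pod, 20 mm above the table; a ring 10 mm high with a 65 mm bore stands round the pod's foot, so the pod must go straight up at least 12 mm. The dock is a white slab 90 by 210 by 20 mm, fixed; the knob lies 106 mm along -y of this point.
- mat_top (a point): Centre of the top of the round cork mat, 110 mm across and 4 mm thick, fixed to the table: where the pod must stand.
- mug_mid (a point): Bystander: blue ceramic mug, 78 mm across, 92 mm high; centre half-way up.
- dispenser_mid (a point): Bystander: yellow plastic dome dispenser, 68 mm across, 62 mm high; centre half-way up.
- mirror_mid (a point): Bystander: steel dental mirror lying on the table, 155 mm long along its y axis, 22 mm wide, 8 mm high; middle.
Not all that is in view belongs to the job. Of the things that look like the part that bears wing_grip, the larger one is meant. What is shaped like the pod but purple is not meant.

How it is judged:
By the outcome, as a careful person would: the job done as asked, in the order asked, and still so for the second after the job is handed in, with the robot touching nothing.
It also fails if it takes over 72 s, if anything falls off the work surface, if the arm or the gripper's body presses on something with over 40 N, if the wrist force passes 120 N, or if a joint passes its speed limit or range.

## Robot

A 6-joint arm with a two-finger parallel gripper is mounted at the origin on the work surface. World frame = base frame: x ahead of the robot, y to its left, z up, the work surface at z = 0. Lengths are in m, angles in rad, forces in N, time in s.
With the tool pointing down it reaches from about 0.35 to 0.725 m from the base axis. Payload 6 kg.
Tool frame: the origin (TCP) lies on the centre line of the jaws, within the pads' length; the fingertips stand ctrl.tip_reach ahead of it and the grasp point (between the pads) lies 5 mm behind it (ctrl.tip_reach is the distance from the TCP to the fingertips, in m); z points along the fingers, y is the line along which they close (so a half turn about z gives the same grasp; the last joint's range is limited). The gripper opens to 85 mm and grips with 20 to 120 N. Pads are 22 mm wide; open, the fingers measure 114 mm over their backs; the gripper's body (76 mm by 85 mm) begins 54 mm behind the grasp point. The pads swing forward as they close: fully open they stand 13 mm farther back than shut.
Start: joints at [-0.801, 0.04, 0.085, 0, -1.615, -0.334], TCP at [0.253, -0.544, 0.245] pointing down, gripper open.
Joint ranges: [-2.56, 2.56], [-1.29, 2.01], [-1.08, 1.49], [-3.29, 1.98], [-2.81, -0.18], [-2.99, 2.99]. Speed limits (rad/s): [2.57, 2.57, 3.01, 3.14, 3.14, 3.14].

## Interface

Orientations are given as a unit quaternion [x, y, z, w].
In Python, from cell import ctrl, capture gives the robot as it stands.
- The arm moves only by the tool apply_moves, never from a script. Its argument "moves" is one flat list of numbers, 7 for each row, row after row: the shift along the world's x, y, z in m, then the turn, a rotation vector about the world's x, y, z in rad, then the closure, from -1 (fully open) to 1 (shut), so that 0 is half open. In form: [x, y, z, wx, wy, wz, fingers, x, y, z, wx, wy, wz, fingers, ...]. A call has 1 to 10 rows; each row is the pose to reach, as a shift and turn from the pose commanded when the call began; what a row does not reach only later rows make up. A row lasts 1/8 s, in which the tool goes at most 62.5 mm and 10.7 degrees, less where a joint would pass 70% of its speed; a pose out of reach is approached as far as the arm can. A call with a gripper value outside its range is refused whole. The fingers move at their own pace and stop on an object; "squeeze" is the grip in N (left out, the last holds). Time passes only in rows, so rows that repeat a pose let the fingers close. It gives the time, the measured TCP pose, the force, the opening and the grip force at its end, in the units of the state.
- ctrl.state(): the state, without advancing time (a new reading comes with each control period).
- capture(name): name is "scene" or "top" or "wrist"; returns a dict with "pixels" (480x640x3 uint8, blue, green, red), "range_z" (480x640 float32, m along the optical axis (not along the pixel's ray), 0 where there is no reading), "mtx" (3x3 intrinsics, pixels), "xyz" and "attitude" of the camera in the world; the wrist camera has in their place "hand_eye" (4x4, takes a point from camera to tool coordinates, whose origin is the TCP and whose axes are the flange's). Camera axes: x right, y up, looking along -z (the intrinsics and any distortion apply to the point x, -y, -z); pixel columns grow to the right and rows downward; lengths in m; the calibration is good to about 2 mm. A picture is of the moment at which its call begins: read the wrist's pose just before it.
- ctrl.close_job(): hands the job in; it is judged then, once.
The state is a dict: "clock": time; "joint_positions": joint angles; "qvel": joint speeds; "effort": joint torques, N m; "tcp_pos": TCP position; "eef_rot": TCP orientation; "force": force on the tool from outside, world axes, zero at the start; "ft_torque": the same for the moment, N m; "finger_gap": finger opening in m; "finger_force": force on a finger pad.
Only numpy, scipy, OpenCV 4.12 (cv2) and the standard library are available. Lean on these libraries where they do the work, as an engineer would, in place of code of your own. Each camera call takes 0.05 s, during which the arm holds its last target. There are 200 camera calls.

## Working session

There is one attempt and no reset: what is moved stays moved. The work goes in short steps, Python scripts to look and compute and a tool call to move; the robot and the scene stay as the last step left them, time stands still between calls to the robot, and variables do not carry over. Pictures are saved under pics/ and viewed, at most 10 in all, crops included, and the job is handed in when it is done.

Besides the shell and the picture viewer there is one more tool, called after "Emit:" by a JSON object that holds its "fn" and its "kwargs". apply_moves: Moves the arm, as the interface text tells. Its arguments: {"type":"object","properties":{"moves":{"type":"array"},"squeeze":{"type":"number"}},"required":["moves"]}

```bash
mkdir -p pics; ls; cat > h.py <<'E'
import numpy as np, cv2
from cell import ctrl, capture
from scipy.spatial.transform import Rotation as R
def cam(n):
    s=ctrl.state(); c=capture(n)
    if 'hand_eye' in c:
        T=np.eye(4); T[:3,:3]=R.from_quat(s['eef_rot']).as_matrix(); T[:3,3]=s['tcp_pos']
        c['T']=T@np.array(c['hand_eye'])
    else:
        a=np.array(c['attitude'],float); T=np.eye(4)
        T[:3,:3]=a if a.shape==(3,3) else R.from_quat(a).as_matrix(); T[:3,3]=c['xyz']; c['T']=T
    return c
def pts(c):
    K=np.array(c['mtx']); v,u=np.mgrid[:480,:640]; z=c['range_z']
    p=np.stack([(u-K[0,2])/K[0,0]*z,-(v-K[1,2])/K[1,1]*z,-z],-1)
    return p@c['T'][:3,:3].T+c['T'][:3,3]
E
python3 - <<'E'
from h import *
import pickle
print(ctrl.state(), ctrl.tip_reach)
for n in('scene','top','wrist'):
    c=cam(n); cv2.imwrite(f'pics/{n}0.png',c['pixels']); pickle.dump(c,open(n+'0.pkl','wb'))
    print(n,c['mtx'],c['T'],[k for k in c])
E
```

```text
pics
{'clock': 0.0, 'joint_positions': array([-8.01290970e-01,  4.08239128e-02,  8.38128738e-02, -4.84245289e-04,
       -1.61549099e+00, -3.33711921e-01]), 'qvel': array([0.00093018, 0.00048754, 0.00073443, 0.00046802, 0.00119233,
       0.00052115]), 'effort': array([-2.22412996e-04, -3.68195701e+01,  3.47409296e+01,  6.93201631e+00,
       -5.23723313e-03, -1.16724823e-05]), 'tcp_pos': array([ 0.2532409 , -0.54360642,  0.24426908]), 'eef_rot': array([-2.16186830e-01,  9.76351611e-01,  8.53121576e-04, -2.40929146e-04]), 'force': array([-0.10289709,  0.06480864,  0.38490511]), 'ft_torque': array([-0.05961769, -0.00259948, -0.041718  ]), 'finger_force': 0.0, 'finger_gap': 0.08533280655659087} 0.014
scene [[574.57822805   0.         326.15758591]
 [  0.         574.57822805 243.74000063]
 [  0.           0.           1.        ]] [[-0.24131024 -0.78873954  0.56538421  1.12334045]
 [ 0.97037455 -0.20328112  0.13057574  0.16467408]
 [ 0.01194168  0.58014371  0.81442659  0.96342918]
 [ 0.          0.          0.          1.        ]] ['pixels', 'range_z', 'mtx', 'xyz', 'attitude', 'T']
top [[566.85704441   0.         326.94597321]
 [  0.         566.85704441 238.98738603]
 [  0.           0.           1.        ]] [[ 0.02039539  0.99480512 -0.09973365  0.39165877]
 [-0.99958504  0.01825989 -0.02227831  0.02316983]
 [-0.02034145  0.10014664  0.99476473  1.20798376]
 [ 0.          0.          0.          1.        ]] ['pixels', 'range_z', 'mtx', 'xyz', 'attitude', 'T']
wrist [[343.43800648   0.         325.31249344]
 [  0.         343.43800648 232.00623091]
 [  0.           0.           1.        ]] [[-0.42238427 -0.86232926 -0.27924859  0.18164098]
 [ 0.90641616 -0.4014573  -0.13130793 -0.57792723]
 [ 0.00112428 -0.30857784  0.95119843  0.37264844]
 [ 0.          0.          0.          1.        ]] ['pixels', 'range_z', 'mtx', 'hand_eye', 'T']
```

View pics/top0.png

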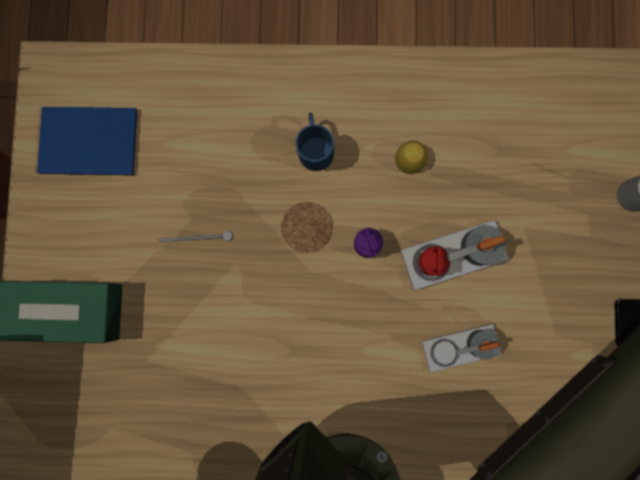

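View pics/scene0.png

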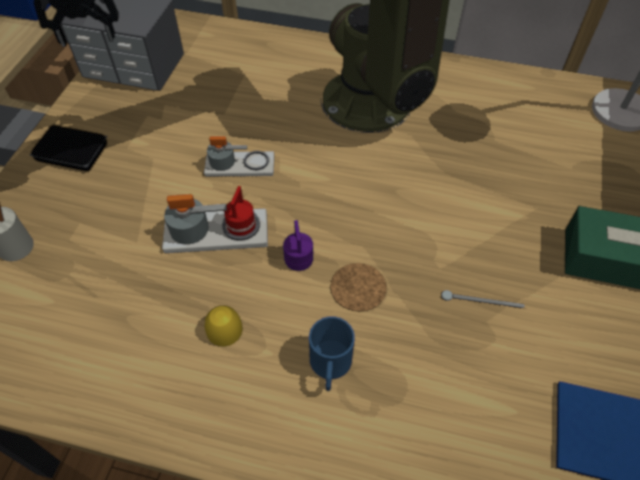

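The top view shows the large dock with the red pod at (434,262) and the orange wing at (491,243). The mat is at (307,227), the purple decoy at (369,243), the mug at (315,147), the dome at (411,156) and the mirror at (195,238). The scene view agrees, with the wing at (180,202), the loop at (236,200) and the mat at (358,287).

```bash
cat > m.py <<'E'
from h import *
def seg(c,lo,hi,box=None):
    hsv=cv2.cvtColor(c['pixels'],cv2.COLOR_BGR2HSV); m=cv2.inRange(hsv,lo,hi)>0
    if box: 
        k=np.zeros_like(m); k[box[1]:box[3],box[0]:box[2]]=1; m&=k
    return m&(c['range_z']>0)
def rect(P):
    r=cv2.minAreaRect(P[:,:2].astype(np.float32)*1000); return r
E
python3 - <<'E'
from m import *
import pickle
t=pickle.load(open('top0.pkl','rb')); s=pickle.load(open('scene0.pkl','rb'))
B={'wing':[(5,150,100),(16,255,255),(470,225,515,260),(160,190,200,215)],
'red':[(0,170,60),(4,255,255),(410,235,460,285),(215,180,262,240)],
'mat':[(8,60,40),(20,170,150),(278,198,337,256),(325,260,392,312)],
'purple':[(130,80,30),(160,255,255),(350,220,390,265),(275,215,320,275)],
'yel':[(20,120,50),(32,255,255),(390,135,435,178),(200,300,250,350)]}
for n,(lo,hi,b1,b2) in B.items():
  for nm,c,b in(('top',t,b1),('scene',s,b2)):
    m=seg(c,lo,hi,b); P=pts(c)[m]
    zt=np.percentile(P[:,2],95); Q=P[P[:,2]>zt-0.012]
    print(n,nm,len(P),'zt %.4f'%zt,'top mean',Q.mean(0).round(4),'rect',[np.round(x,1) for x in rect(Q)],'all',P.mean(0).round(3))
P=pts(t)
for n,(u,v) in dict(mug=(315,147),mirr=(195,238),mir_b=(228,237),mir_e=(162,240),dockslab=(412,275),mat=(307,227),tip=(450,255),keep=(465,250)).items(): print(n,P[v,u].round(4))
for c,(u,v) in((t,(434,262)),(t,(490,243))): pass
im=t['pixels']; a=cv2.resize(im[210:300,390:520],None,fx=6,fy=6,interpolation=cv2.INTER_CUBIC); cv2.imwrite('pics/topc.png',a)
E
```

```text
wing top 179 zt 0.1254 top mean [ 0.5007 -0.2671  0.1217] rect [array([ 501.5, -267.5]), array([13.2, 49.4]), np.float64(19.5)] all [ 0.501 -0.268  0.119]
wing scene 244 zt 0.1250 top mean [ 0.5048 -0.2656  0.1211] rect [array([ 503.5, -265.7]), array([16.6, 47.5]), np.float64(16.2)] all [ 0.505 -0.265  0.116]
red top 636 zt 0.1201 top mean [ 0.4665 -0.1663  0.1177] rect [array([ 466.6, -166.8]), array([ 7.7, 46.6]), np.float64(89.5)] all [ 0.465 -0.164  0.083]
red scene 763 zt 0.1197 top mean [ 0.474  -0.165   0.1175] rect [array([ 470.4, -165.9]), array([ 7.9, 46.5]), np.float64(89.0)] all [ 0.479 -0.161  0.077]
mat top 3408 zt 0.0067 top mean [0.5388 0.0936 0.0019] rect [array([539.5,  94.1]), array([124.5, 125.7]), np.float64(1.2)] all [0.539 0.093 0.002]
mat scene 2998 zt 0.0073 top mean [0.5348 0.0966 0.0035] rect [array([534.2,  96.4]), array([120.5, 133.5]), np.float64(14.0)] all [0.535 0.097 0.004]
purple top 645 zt 0.0996 top mean [ 0.5038 -0.035   0.0983] rect [array([504.1, -35.3]), array([45.9,  8.5]), np.float64(22.8)] all [ 0.502 -0.035  0.061]
purple scene 957 zt 0.0995 top mean [ 0.5124 -0.0318  0.0986] rect [array([507. , -33.5]), array([48.1,  8. ]), np.float64(23.5)] all [ 0.518 -0.031  0.051]
yel top 855 zt 0.0614 top mean [ 0.6903 -0.1248  0.0564] rect [array([ 691.4, -124.6]), array([48.1, 48.9]), np.float64(30.8)] all [ 0.684 -0.123  0.044]
yel scene 1342 zt 0.0621 top mean [ 0.6963 -0.1226  0.0576] rect [array([ 694.8, -123.5]), array([46.7, 50.2]), np.float64(81.5)] all [ 0.703 -0.119  0.04 ]
mug [0.7124 0.0801 0.0048]
mirr [0.5088 0.3319 0.0096]
mir_b [0.5124 0.2616 0.0075]
mir_e [0.5035 0.4036 0.0062]
dockslab [ 0.4385 -0.1294  0.0188]
mat [0.537  0.0932 0.007 ]
tip [ 0.477  -0.1958  0.0841]
keep [ 0.4877 -0.2261  0.0809]
```

View pics/topc.png

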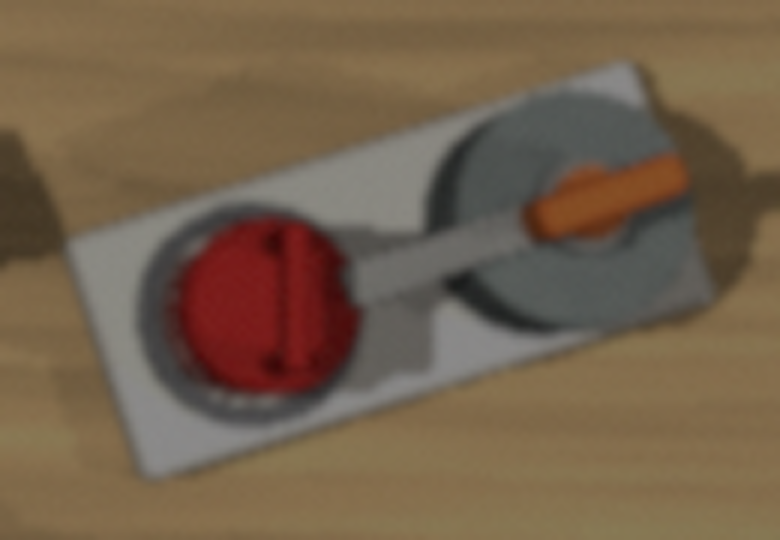

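The enlarged crop shows the red loop bar lying along world x, and the keeper and wing pointing about 18° from world y. The knob is at about (0.502, -0.267) and the loop at about (0.468, -0.166). I'll move above the knob.

Emit:
{"fn": "apply_moves", "kwargs": {"moves": [0.249,0.277,0,0,0,1.456,-1,0.249,0.277,0,0,0,1.456,-1,0.249,0.277,0,0,0,1.456,-1,0.249,0.277,0,0,0,1.456,-1,0.249,0.277,0,0,0,1.456,-1,0.249,0.277,0,0,0,1.456,-1,0.249,0.277,0,0,0,1.456,-1,0.249,0.277,0,0,0,1.456,-1,0.249,0.277,0,0,0,1.456,-1,0.249,0.277,0,0,0,1.456,-1]}}

```text
clock: 1.4
tcp_pos: [0.5021, -0.267, 0.2451]
eef_rot: [0.81, -0.586, -0.0, 0.0]
force: [-1.0, -0.7, -0.4]
finger_gap: 0.0855
finger_force: 0.0
```

```bash
python3 - <<'E'
from m import *
import pickle
s=ctrl.state(); print({k:np.round(v,3) for k,v in s.items()})
c=cam('wrist'); pickle.dump(c,open('w1.pkl','wb')); cv2.imwrite('pics/w1.png',c['pixels'])
P=pts(c)
for n,lo,hi in(('wing',(5,150,60),(16,255,255)),('red',(0,170,40),(4,255,255))):
    m=seg(c,lo,hi); Q=P[m]; Q=Q[Q[:,2]>0.115]
    if len(Q)>20: print(n,len(Q),np.median(Q[:,2]),Q.mean(0).round(4),rect(Q))
E
```

```text
{'clock': np.float64(1.4), 'joint_positions': array([-0.136, -0.043,  0.002, -0.   , -1.616,  0.454]), 'qvel': array([-0.004, -0.   ,  0.003,  0.002, -0.001,  0.008]), 'effort': array([ 1.3700e-01, -3.2507e+01,  3.4721e+01,  6.9220e+00,  1.0000e-03,
        1.8000e-02]), 'tcp_pos': array([ 0.502, -0.267,  0.245]), 'eef_rot': array([ 0.81 , -0.586, -0.   ,  0.   ]), 'force': array([-0.953, -0.749, -0.36 ]), 'ft_torque': array([-0.024,  0.024, -0.012]), 'finger_force': np.float64(0.0), 'finger_gap': np.float64(0.086)}
wing 1070 0.12219107318475766 [ 0.5023 -0.2707  0.1219] ((492.71063232421875, -222.98388671875), (42.052181243896484, 141.1954345703125), 26.23106575012207)
red 459 0.11921745896203234 [ 0.4682 -0.1709  0.1189] ((468.1569519042969, -170.21287536621094), (46.33088684082031, 7.313442230224609), 0.3814212381839752)
```

View pics/w1.png

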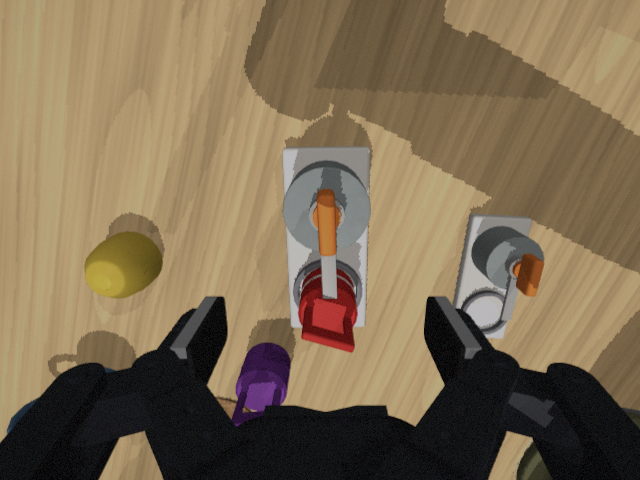

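The wrist view shows the wing at (327,222) running down the picture, with the keeper below it over the red pod's loop at (328,340). Both lie midway between the fingers at columns 205 and 445.

```bash
python3 - <<'E'
from m import *
import pickle
c=pickle.load(open('w1.pkl','rb')); P=pts(c)
m=seg(c,(5,150,60),(16,255,255),(305,180,345,262)); Q=P[m]; T=Q[Q[:,2]>0.1185]
print(np.percentile(Q[:,2],[1,50,95]),len(T),T.mean(0).round(4),rect(T))
E
```

```text
[0.09347441 0.12196114 0.12346058] 1036 [ 0.5025 -0.2714  0.1221] ((502.35400390625, -270.0688781738281), (13.786686897277832, 47.82243347167969), 18.678844451904297)
```

Emit:
{"fn": "apply_moves", "kwargs": {"moves": [0,-0.001,-0.04,0,0,0.004,-1,0,-0.001,-0.085,0,0,0.004,-1,0,-0.001,-0.085,0,0,0.004,-1]}}

```text
clock: 1.82
tcp_pos: [0.5002, -0.2674, 0.1564]
eef_rot: [0.812, -0.584, -0.004, 0.001]
force: [0.1, 0.2, -0.3]
finger_gap: 0.085
finger_force: 0.0
```

```bash
python3 - <<'E'
from m import *
s=ctrl.state(); print(s['tcp_pos'],s['ft_torque'],s['force'])
c=cam('wrist'); P=pts(c); cv2.imwrite('pics/w2.png',c['pixels'])
m=seg(c,(5,150,60),(16,255,255)); n,l,st,ce=cv2.connectedComponentsWithStats(m.astype(np.uint8))
for i in range(1,n):
    if st[i,4]<150: continue
    Q=P[l==i]; T=Q[(Q[:,2]>0.118)&(Q[:,2]<.128)]; print(st[i],len(T)); 
    if len(T)>50: print(T.mean(0).round(4),rect(T))
E
```

```text
[ 0.50024199 -0.26739354  0.15639764] [-0.01364689  0.01751489  0.03602467] [ 0.13645559  0.20868825 -0.34130724]
[ 303  218   40   98 2719] 2177
[ 0.5029 -0.272   0.122 ] ((502.2405090332031, -270.4259338378906), (13.979778289794922, 48.583282470703125), 20.563478469848633)
[ 570  300   51   59 1971] 0
```

View pics/w2.png

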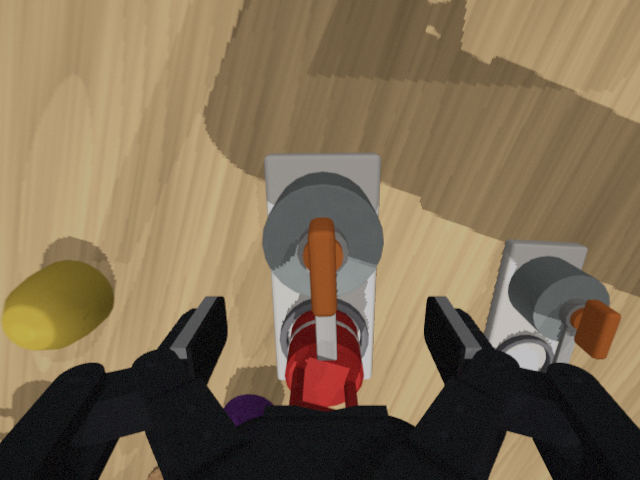

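The wing is at (322,265), midway between the jaws, at about (0.5023, -0.269). I'll descend and close lightly.

Emit:
{"fn": "apply_moves", "kwargs": {"moves": [0,-0.001,-0.03,0,0,0.005,-1,0,-0.001,-0.052,0,0,0.005,-1,0,-0.001,-0.052,0,0,0.005,-1,0,-0.001,-0.052,0,0,0.005,0,0,-0.001,-0.052,0,0,0.005,0.6,0,-0.001,-0.052,0,0,0.005,0.9,0,-0.001,-0.052,0,0,0.005,0.9,0,-0.001,-0.052,0,0,0.005,0.9], "squeeze": 30}}

```text
clock: 2.88
tcp_pos: [0.5023, -0.2694, 0.1095]
eef_rot: [0.814, -0.581, 0.001, 0.0]
force: [-2.0, 0.3, 6.2]
finger_gap: 0.0135
finger_force: 32.2
```

```bash
cat > st.py <<'E'
from h import *
s=ctrl.state(); y=R.from_quat(s['eef_rot']).as_matrix()[:,1]
print(round(s['clock'],2),s['tcp_pos'].round(4),'yaw %.4f'%(np.arctan2(-y[1],-y[0])),'gap %.4f'%s['finger_gap'],s['finger_force'].round(1),'F',s['force'].round(2),'M',s['ft_torque'].round(3))
E
python3 st.py
```

```text
Traceback (most recent call last):
  File "st.py", line 3, in <module>
    print(round(s['clock'],2),s['tcp_pos'].round(4),'yaw %.4f'%(np.arctan2(-y[1],-y[0])),'gap %.4f'%s['finger_gap'],s['finger_force'].round(1),'F',s['force'].round(2),'M',s['ft_torque'].round(3))
                                                                                                                    ^^^^^^^^^^^^^^^^^^^^^^^
AttributeError: 'float' object has no attribute 'round'
```

```bash
sed -i "s/s\['finger_force'\].round(1)/round(float(s['finger_force']),1)/" st.py; python3 st.py
```

```text
2.88 [ 0.5023 -0.2694  0.1095] yaw 0.3301 gap 0.0135 32.2 F [-2.04  0.3   6.17] M [0.031 1.005 0.047]
```

Emit:
{"fn": "apply_moves", "kwargs": {"moves": [0,0,0,0,0,0.04,0.9,0,0,0,0,0,0.08,0.9,0,0,0,0,0,0.12,0.9,0,0,0,0,0,0.12,0.9]}}

```text
clock: 3.38
tcp_pos: [0.5023, -0.2693, 0.1095]
eef_rot: [0.847, -0.531, 0.0, 0.0]
force: [-3.4, 0.3, 5.7]
finger_gap: 0.0138
finger_force: 31.6
```

```bash
python3 st.py
```

```text
3.38 [ 0.5023 -0.2693  0.1095] yaw 0.4503 gap 0.0138 31.6 F [-3.43  0.31  5.68] M [ 0.181  0.937 -0.06 ]
```

Emit:
{"fn": "apply_moves", "kwargs": {"moves": [0,0,0,0,0,0.03,0.9,0,0,0,0,0,0.03,0.9]}}

```text
clock: 3.62
tcp_pos: [0.5023, -0.2693, 0.1095]
eef_rot: [0.855, -0.519, 0.0, 0.0]
force: [-2.4, -0.0, 5.5]
finger_gap: 0.0136
finger_force: 31.6
```

```bash
python3 st.py
```

```text
3.62 [ 0.5023 -0.2693  0.1095] yaw 0.4802 gap 0.0136 31.6 F [-2.38 -0.02  5.47] M [ 0.215  0.923 -0.07 ]
```

Emit:
{"fn": "apply_moves", "kwargs": {"moves": [0,0,0,0,0,0.025,0.9,0,0,0,0,0,0.025,0.9]}}

```text
clock: 3.88
tcp_pos: [0.5023, -0.2693, 0.1095]
eef_rot: [0.861, -0.508, 0.0, 0.0]
force: [-2.4, 0.1, 6.4]
finger_gap: 0.0135
finger_force: 31.6
```

```bash
python3 st.py
```

```text
3.88 [ 0.5023 -0.2693  0.1095] yaw 0.5051 gap 0.0135 31.6 F [-2.4   0.14  6.41] M [ 0.175  0.952 -0.092]
```

Emit:
{"fn": "apply_moves", "kwargs": {"moves": [0,0,0,0,0,0.02,0.9,0,0,0,0,0,0.02,0.9]}}

```text
clock: 4.12
tcp_pos: [0.5023, -0.2693, 0.1095]
eef_rot: [0.866, -0.499, 0.0, 0.0]
force: [-2.3, 0.4, 5.7]
finger_gap: 0.0136
finger_force: 31.6
```

```bash
python3 st.py
```

```text
4.12 [ 0.5023 -0.2693  0.1095] yaw 0.5250 gap 0.0136 31.6 F [-2.28  0.39  5.75] M [ 0.229  0.924 -0.132]
```

Emit:
{"fn": "apply_moves", "kwargs": {"moves": [0,0,0,0,0,0.015,0.9,0,0,0,0,0,0.015,0.9]}}

```text
clock: 4.38
tcp_pos: [0.5023, -0.2693, 0.1095]
eef_rot: [0.87, -0.493, 0.0, 0.0]
force: [-2.9, 0.7, 5.8]
finger_gap: 0.0135
finger_force: 31.6
```

```bash
python3 st.py
```

```text
4.38 [ 0.5023 -0.2693  0.1095] yaw 0.5400 gap 0.0135 31.6 F [-2.89  0.7   5.83] M [ 0.219  0.882 -0.09 ]
```

Emit:
{"fn": "apply_moves", "kwargs": {"moves": [0,0,0,0,0,0.022,0.9,0,0,0,0,0,0.022,0.9]}}

```text
clock: 4.62
tcp_pos: [0.5023, -0.2693, 0.1095]
eef_rot: [0.875, -0.483, 0.0, 0.0]
force: [-3.7, 0.2, 5.5]
finger_gap: 0.0132
finger_force: 31.5
```

```bash
python3 st.py
```

```text
4.62 [ 0.5023 -0.2693  0.1095] yaw 0.5621 gap 0.0132 31.5 F [-3.72  0.24  5.47] M [ 0.201  0.933 -0.046]
```

Emit:
{"fn": "apply_moves", "kwargs": {"moves": [0,0,0,0,0,0.025,0.9,0,0,0,0,0,0.025,0.9]}}

```text
clock: 4.88
tcp_pos: [0.5023, -0.2692, 0.1095]
eef_rot: [0.881, -0.472, 0.0, 0.0]
force: [-2.7, 0.6, 5.7]
finger_gap: 0.0133
finger_force: 31.6
```

```bash
python3 st.py
```

```text
4.88 [ 0.5023 -0.2692  0.1095] yaw 0.5872 gap 0.0133 31.6 F [-2.71  0.62  5.67] M [ 0.202  0.919 -0.049]
```

Emit:
{"fn": "apply_moves", "kwargs": {"moves": [0,0,0,0,0,0.025,0.9,0,0,0,0,0,0.025,0.9]}}

```text
clock: 5.12
tcp_pos: [0.5024, -0.2692, 0.1095]
eef_rot: [0.887, -0.461, 0.001, 0.0]
force: [-3.7, 1.0, 5.3]
finger_gap: 0.0134
finger_force: 31.6
```

```bash
python3 st.py; python3 - <<'E'
from h import *
c=cam('wrist'); cv2.imwrite('pics/w3.png',c['pixels'][150:450,150:550])
E
```

```text
5.12 [ 0.5024 -0.2692  0.1095] yaw 0.6122 gap 0.0134 31.6 F [-3.7   1.    5.25] M [0.225 0.886 0.021]
```

View pics/w3.png

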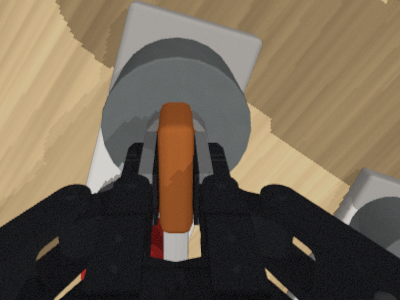

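The wing sits square between the pads (crop 177,165) and the keeper swings with it, so there is no slip. I'll average the torque readings to cut the noise.

```bash
cat > st.py <<'E'
from h import *
L=[]
for i in range(4):
    s=ctrl.state(); L.append(np.r_[s['force'],s['ft_torque']])
    if i<3: capture('wrist')
L=np.array(L)
y=R.from_quat(s['eef_rot']).as_matrix()[:,1]
print(round(s['clock'],2),s['tcp_pos'].round(4),'yaw %.4f'%(np.arctan2(-y[1],-y[0])),'gap %.4f'%s['finger_gap'],'F',L.mean(0)[:3].round(2),'M',L.mean(0)[3:].round(3),'Mz',L[:,5].round(3),'q6 effort %.3f'%s['effort'][5])
E
python3 st.py
```

```text
5.33 [ 0.5024 -0.2692  0.1095] yaw 0.6119 gap 0.0138 F [-2.58  1.06  5.49] M [ 0.24   0.865 -0.066] Mz [-0.117 -0.061 -0.057 -0.03 ] q6 effort 0.063
```

Emit:
{"fn": "apply_moves", "kwargs": {"moves": [0,0,0,0,0,0.022,0.9,0,0,0,0,0,0.022,0.9]}}

```text
clock: 5.58
tcp_pos: [0.5024, -0.2692, 0.1095]
eef_rot: [0.892, -0.451, 0.001, 0.0]
force: [-1.8, 0.0, 5.0]
finger_gap: 0.0138
finger_force: 31.5
```

```bash
python3 st.py
```

```text
5.72 [ 0.5024 -0.2692  0.1095] yaw 0.6338 gap 0.0137 F [-2.74  0.41  5.65] M [ 0.255  0.857 -0.134] Mz [-0.097 -0.147 -0.157 -0.135] q6 effort 0.127
```

Emit:
{"fn": "apply_moves", "kwargs": {"moves": [0,0,0,0,0,0.012,0.9,0,0,0,0,0,0.012,0.9]}}

```text
clock: 5.98
tcp_pos: [0.5024, -0.2693, 0.1095]
eef_rot: [0.895, -0.446, 0.001, 0.0]
force: [-3.5, 0.1, 5.9]
finger_gap: 0.0134
finger_force: 31.4
```

```bash
python3 st.py
```

```text
6.12 [ 0.5024 -0.2692  0.1095] yaw 0.6457 gap 0.0131 F [-2.93  0.29  5.75] M [ 0.208  0.803 -0.175] Mz [-0.172 -0.206 -0.144 -0.177] q6 effort 0.170
```

Emit:
{"fn": "apply_moves", "kwargs": {"moves": [0,0,0,0,0,0.014,0.9,0,0,0,0,0,0.014,0.9]}}

```text
clock: 6.38
tcp_pos: [0.5024, -0.2693, 0.1095]
eef_rot: [0.898, -0.44, 0.001, 0.0]
force: [-2.7, 0.7, 5.1]
finger_gap: 0.0131
finger_force: 31.4
```

```bash
python3 st.py
```

```text
6.53 [ 0.5024 -0.2693  0.1095] yaw 0.6596 gap 0.0135 F [-2.35  0.37  5.49] M [ 0.214  0.852 -0.229] Mz [-0.251 -0.247 -0.206 -0.21 ] q6 effort 0.236
```

Emit:
{"fn": "apply_moves", "kwargs": {"moves": [0,0,0,0,0,-0.05,0.9,0,0,0,0,0,-0.12,0.9,0,0,0,0,0,-0.18,0.9,0,0,0,0,0,-0.24,0.9,0,0,0,0,0,-0.3,0.9,0,0,0,0,0,-0.36,0.9,0,0,0,0,0,-0.42,0.9,0,0,0,0,0,-0.48,0.9,0,0,0,0,0,-0.48,0.9]}}

```text
clock: 7.65
tcp_pos: [0.5022, -0.2694, 0.1095]
eef_rot: [0.768, -0.641, 0.0, 0.0]
force: [-2.6, 0.3, 5.3]
finger_gap: 0.0136
finger_force: 31.4
```

```bash
python3 st.py
```

```text
7.8 [ 0.5022 -0.2694  0.1095] yaw 0.1799 gap 0.0134 F [-3.06 -0.03  5.41] M [0.054 1.088 0.028] Mz [0.013 0.041 0.041 0.018] q6 effort -0.010
```

Emit:
{"fn": "apply_moves", "kwargs": {"moves": [0,0,0,0,0,-0.035,0.9,0,0,0,0,0,-0.035,0.9]}}

```text
clock: 8.05
tcp_pos: [0.5022, -0.2694, 0.1095]
eef_rot: [0.756, -0.654, 0.0, 0.0]
force: [-3.9, 0.2, 5.6]
finger_gap: 0.0135
finger_force: 31.5
```

```bash
python3 st.py
```

```text
8.2 [ 0.5022 -0.2694  0.1095] yaw 0.1450 gap 0.0136 F [-3.31  0.11  5.48] M [0.02  1.086 0.04 ] Mz [0.02  0.034 0.029 0.079] q6 effort -0.046
```

Emit:
{"fn": "apply_moves", "kwargs": {"moves": [0,0,0,0,0,-0.035,0.9,0,0,0,0,0,-0.035,0.9]}}

```text
clock: 8.45
tcp_pos: [0.5021, -0.2694, 0.1095]
eef_rot: [0.745, -0.667, 0.0, 0.0]
force: [-2.9, -0.0, 5.4]
finger_gap: 0.0139
finger_force: 31.5
```

```bash
python3 st.py
```

```text
8.6 [ 0.5021 -0.2694  0.1095] yaw 0.1101 gap 0.0140 F [-3.08  0.26  5.65] M [0.03  1.119 0.036] Mz [0.032 0.05  0.044 0.018] q6 effort -0.050
```

Emit:
{"fn": "apply_moves", "kwargs": {"moves": [0,0,0,0,0,-0.035,0.9,0,0,0,0,0,-0.035,0.9]}}

```text
clock: 8.85
tcp_pos: [0.5021, -0.2694, 0.1095]
eef_rot: [0.733, -0.68, 0.0, 0.0]
force: [-3.4, 0.9, 6.2]
finger_gap: 0.0137
finger_force: 31.5
```

```bash
python3 st.py
```

```text
9.0 [ 0.5021 -0.2694  0.1095] yaw 0.0750 gap 0.0136 F [-3.84  0.35  5.93] M [0.063 1.159 0.044] Mz [0.032 0.047 0.046 0.05 ] q6 effort -0.049
```

Emit:
{"fn": "apply_moves", "kwargs": {"moves": [0,0,0,0,0,-0.035,0.9,0,0,0,0,0,-0.035,0.9]}}

```text
clock: 9.25
tcp_pos: [0.5021, -0.2694, 0.1095]
eef_rot: [0.721, -0.693, 0.0, 0.0]
force: [-4.0, 0.5, 4.9]
finger_gap: 0.0134
finger_force: 31.5
```

```bash
python3 st.py
```

```text
9.4 [ 0.5021 -0.2694  0.1095] yaw 0.0400 gap 0.0136 F [-3.9   0.15  5.79] M [0.053 1.163 0.056] Mz [0.042 0.028 0.064 0.09 ] q6 effort -0.043
```

Emit:
{"fn": "apply_moves", "kwargs": {"moves": [0,0,0,0,0,-0.035,0.9,0,0,0,0,0,-0.035,0.9]}}

```text
clock: 9.65
tcp_pos: [0.5021, -0.2694, 0.1095]
eef_rot: [0.709, -0.705, 0.0, 0.0]
force: [-4.1, 0.2, 6.9]
finger_gap: 0.0135
finger_force: 31.5
```

```bash
python3 st.py
```

```text
9.8 [ 0.5021 -0.2694  0.1094] yaw 0.0050 gap 0.0134 F [-3.94  0.18  6.4 ] M [0.045 1.174 0.063] Mz [0.052 0.106 0.044 0.049] q6 effort -0.051
```

Emit:
{"fn": "apply_moves", "kwargs": {"moves": [0,0,0,0,0,-0.035,0.9,0,0,0,0,0,-0.035,0.9]}}

```text
clock: 10.05
tcp_pos: [0.502, -0.2694, 0.1095]
eef_rot: [-0.696, 0.718, -0.0, -0.0]
force: [-4.3, 0.1, 6.7]
finger_gap: 0.0134
finger_force: 31.5
```

```bash
python3 st.py
```

```text
10.2 [ 0.5021 -0.2694  0.1095] yaw -0.0300 gap 0.0134 F [-3.5  -0.02  5.8 ] M [0.082 1.213 0.093] Mz [0.136 0.084 0.067 0.083] q6 effort -0.066
```

Emit:
{"fn": "apply_moves", "kwargs": {"moves": [0,0,0,0,0,-0.03,0.9,0,0,0,0,0,-0.03,0.9]}}

```text
clock: 10.45
tcp_pos: [0.502, -0.2694, 0.1095]
eef_rot: [-0.686, 0.728, -0.0, -0.001]
force: [-3.2, 0.4, 5.9]
finger_gap: 0.0139
finger_force: 31.9
```

```bash
python3 st.py
```

```text
10.6 [ 0.502  -0.2694  0.1094] yaw -0.0598 gap 0.0135 F [-3.58 -0.2   6.19] M [0.069 1.283 0.207] Mz [0.207 0.194 0.199 0.228] q6 effort -0.191
```

Emit:
{"fn": "apply_moves", "kwargs": {"moves": [0,0,0,0,0,-0.018,0.9,0,0,0,0,0,-0.018,0.9]}}

```text
clock: 10.85
tcp_pos: [0.502, -0.2694, 0.1095]
eef_rot: [-0.679, 0.734, -0.0, -0.001]
force: [-4.1, -0.5, 5.8]
finger_gap: 0.0136
finger_force: 32.2
```

```bash
python3 st.py
```

```text
11.0 [ 0.502  -0.2694  0.1095] yaw -0.0776 gap 0.0135 F [-3.61 -0.15  6.05] M [0.047 1.257 0.258] Mz [0.253 0.242 0.243 0.293] q6 effort -0.274
```

Emit:
{"fn": "apply_moves", "kwargs": {"moves": [0,0,0,0,0,0.04,0.9,0,0,0,0,0,0.12,0.9,0,0,0,0,0,0.2,0.9,0,0,0,0,0,0.28,0.9,0,0,0,0,0,0.36,0.9,0,0,0,0,0,0.44,0.9,0,0,0,0,0,0.52,0.9,0,0,0,0,0,0.59,0.9,0,0,0,0,0,0.64,0.9,0,0,0,0,0,0.68,0.9]}}

```text
clock: 12.25
tcp_pos: [0.5024, -0.2693, 0.1095]
eef_rot: [0.885, -0.465, 0.001, 0.0]
force: [-2.9, 0.8, 5.5]
finger_gap: 0.0136
finger_force: 31.4
```

```bash
python3 st.py
```

```text
12.4 [ 0.5024 -0.2693  0.1095] yaw 0.6022 gap 0.0134 F [-3.04  0.42  5.79] M [ 0.198  0.837 -0.07 ] Mz [-0.118 -0.078 -0.026 -0.056] q6 effort 0.125
```

Emit:
{"fn": "apply_moves", "kwargs": {"moves": [0,0,0,0,0,0.035,0.9,0,0,0,0,0,0.035,0.9]}}

```text
clock: 12.65
tcp_pos: [0.5024, -0.2693, 0.1095]
eef_rot: [0.893, -0.45, 0.001, 0.0]
force: [-2.9, 0.4, 5.0]
finger_gap: 0.0134
finger_force: 31.5
```

```bash
python3 st.py
```

```text
12.8 [ 0.5024 -0.2693  0.1095] yaw 0.6369 gap 0.0134 F [-2.38  0.55  5.35] M [ 0.164  0.87  -0.04 ] Mz [-0.021 -0.098 -0.    -0.04 ] q6 effort 0.046
```

Emit:
{"fn": "apply_moves", "kwargs": {"moves": [0,0,0,0,0,0.035,0.9,0,0,0,0,0,0.035,0.9]}}

```text
clock: 13.05
tcp_pos: [0.5024, -0.2693, 0.1095]
eef_rot: [0.901, -0.434, 0.001, 0.0]
force: [-3.0, 0.6, 5.2]
finger_gap: 0.0138
finger_force: 31.5
```

```bash
python3 st.py
```

```text
13.2 [ 0.5024 -0.2693  0.1095] yaw 0.6719 gap 0.0133 F [-2.44  0.56  5.42] M [ 0.182  0.818 -0.052] Mz [-0.071 -0.055 -0.037 -0.043] q6 effort 0.041
```

Emit:
{"fn": "apply_moves", "kwargs": {"moves": [0,0,0,0,0,0.035,0.9,0,0,0,0,0,0.035,0.9]}}

```text
clock: 13.45
tcp_pos: [0.5024, -0.2692, 0.1095]
eef_rot: [0.908, -0.418, 0.001, 0.0]
force: [-2.6, 1.3, 6.1]
finger_gap: 0.0135
finger_force: 31.5
```

```bash
python3 st.py
```

```text
13.6 [ 0.5024 -0.2692  0.1095] yaw 0.7069 gap 0.0136 F [-2.23  0.98  6.16] M [ 0.222  0.803 -0.043] Mz [-0.07  -0.037 -0.036 -0.029] q6 effort 0.048
```

Emit:
{"fn": "apply_moves", "kwargs": {"moves": [0,0,0,0,0,0.04,0.9,0,0,0,0,0,0.04,0.9]}}

```text
clock: 13.85
tcp_pos: [0.5024, -0.2692, 0.1095]
eef_rot: [0.916, -0.4, 0.001, 0.0]
force: [-2.6, 0.8, 5.8]
finger_gap: 0.0136
finger_force: 31.4
```

```bash
python3 st.py
```

```text
14.0 [ 0.5024 -0.2692  0.1095] yaw 0.7469 gap 0.0135 F [-2.2   0.48  5.35] M [ 0.244  0.807 -0.086] Mz [-0.071 -0.105 -0.074 -0.095] q6 effort 0.073
```

Emit:
{"fn": "apply_moves", "kwargs": {"moves": [0,0,0,0,0,0.035,0.9,0,0,0,0,0,0.035,0.9]}}

```text
clock: 14.25
tcp_pos: [0.5024, -0.2692, 0.1095]
eef_rot: [0.923, -0.384, 0.001, 0.0]
force: [-3.0, 0.2, 5.9]
finger_gap: 0.0136
finger_force: 31.4
```

```bash
python3 st.py
```

```text
14.4 [ 0.5024 -0.2692  0.1095] yaw 0.7816 gap 0.0138 F [-2.83  0.94  5.8 ] M [ 0.286  0.758 -0.199] Mz [-0.224 -0.212 -0.174 -0.187] q6 effort 0.227
```

Emit:
{"fn": "apply_moves", "kwargs": {"moves": [0,0,0,0,0,0.014,0.9,0,0,0,0,0,0.014,0.9]}}

```text
clock: 14.65
tcp_pos: [0.5024, -0.2692, 0.1095]
eef_rot: [0.926, -0.378, 0.001, 0.0]
force: [-2.8, 1.4, 5.0]
finger_gap: 0.0134
finger_force: 31.4
```

```bash
python3 st.py
```

```text
14.8 [ 0.5025 -0.2692  0.1095] yaw 0.7955 gap 0.0137 F [-2.34  1.22  5.17] M [ 0.287  0.75  -0.301] Mz [-0.254 -0.327 -0.303 -0.319] q6 effort 0.301
```

Emit:
{"fn": "apply_moves", "kwargs": {"moves": [0,0,0,0,0,-0.06,0.9,0,0,0,0,0,-0.16,0.9,0,0,0,0,0,-0.26,0.9,0,0,0,0,0,-0.36,0.9,0,0,0,0,0,-0.46,0.9,0,0,0,0,0,-0.56,0.9,0,0,0,0,0,-0.65,0.9,0,0,0,0,0,-0.72,0.9,0,0,0,0,0,-0.77,0.9,0,0,0,0,0,-0.81,0.9]}}

```text
clock: 16.05
tcp_pos: [0.5021, -0.2694, 0.1095]
eef_rot: [-0.702, 0.713, -0.0, -0.0]
force: [-4.1, -0.1, 5.0]
finger_gap: 0.0137
finger_force: 31.6
```

```bash
python3 st.py
```

```text
16.2 [ 0.5021 -0.2694  0.1095] yaw -0.0142 gap 0.0135 F [-3.82  0.24  5.94] M [0.025 1.211 0.063] Mz [0.131 0.078 0.015 0.028] q6 effort -0.128
```

Emit:
{"fn": "apply_moves", "kwargs": {"moves": [0,0,0,0,0,-0.035,0.9,0,0,0,0,0,-0.035,0.9]}}

```text
clock: 16.45
tcp_pos: [0.502, -0.2694, 0.1095]
eef_rot: [-0.689, 0.724, -0.0, -0.0]
force: [-3.6, 0.5, 5.6]
finger_gap: 0.0133
finger_force: 31.4
```

```bash
python3 st.py
```

```text
16.6 [ 0.5021 -0.2694  0.1095] yaw -0.0490 gap 0.0138 F [-3.28  0.49  5.84] M [0.038 1.251 0.027] Mz [0.017 0.009 0.039 0.041] q6 effort -0.048
```

Free past the old closing stop, so it is loosening. Continuing.

Emit:
{"fn": "apply_moves", "kwargs": {"moves": [0,0,0,0,0,-0.035,0.9,0,0,0,0,0,-0.035,0.9]}}

```text
clock: 16.85
tcp_pos: [0.502, -0.2694, 0.1095]
eef_rot: [-0.677, 0.736, -0.0, -0.0]
force: [-2.7, 0.3, 5.4]
finger_gap: 0.0135
finger_force: 31.4
```

```bash
python3 st.py
```

```text
17.0 [ 0.502  -0.2694  0.1094] yaw -0.0840 gap 0.0134 F [-2.97  0.57  5.9 ] M [0.063 1.284 0.029] Mz [0.049 0.009 0.011 0.048] q6 effort -0.044
```

Emit:
{"fn": "apply_moves", "kwargs": {"moves": [0,0,0,0,0,-0.035,0.9,0,0,0,0,0,-0.035,0.9]}}

```text
clock: 17.25
tcp_pos: [0.502, -0.2694, 0.1095]
eef_rot: [-0.664, 0.748, -0.0, -0.001]
force: [-4.1, -0.0, 6.7]
finger_gap: 0.0136
finger_force: 31.5
```

```bash
python3 st.py
```

```text
17.4 [ 0.502  -0.2694  0.1095] yaw -0.1190 gap 0.0134 F [-4.14  0.06  6.23] M [0.075 1.286 0.057] Mz [0.05  0.05  0.035 0.092] q6 effort -0.051
```

Emit:
{"fn": "apply_moves", "kwargs": {"moves": [0,0,0,0,0,-0.035,0.9,0,0,0,0,0,-0.035,0.9]}}

```text
clock: 17.65
tcp_pos: [0.502, -0.2694, 0.1095]
eef_rot: [-0.65, 0.76, -0.0, -0.0]
force: [-4.4, 0.4, 6.7]
finger_gap: 0.0133
finger_force: 31.5
```

```bash
python3 st.py
```

```text
17.8 [ 0.502  -0.2694  0.1095] yaw -0.1540 gap 0.0135 F [-4.17  0.04  6.26] M [0.104 1.333 0.082] Mz [0.067 0.123 0.09  0.05 ] q6 effort -0.078
```

Emit:
{"fn": "apply_moves", "kwargs": {"moves": [0,0,0,0,0,-0.036,0.9,0,0,0,0,0,-0.036,0.9]}}

```text
clock: 18.05
tcp_pos: [0.502, -0.2694, 0.1095]
eef_rot: [-0.637, 0.771, -0.0, -0.001]
force: [-3.0, 1.0, 5.4]
finger_gap: 0.0138
finger_force: 32.0
```

```bash
python3 st.py
```

```text
18.2 [ 0.502  -0.2694  0.1095] yaw -0.1897 gap 0.0133 F [-3.65 -0.3   5.95] M [0.097 1.321 0.207] Mz [0.218 0.218 0.182 0.21 ] q6 effort -0.216
```

Emit:
{"fn": "apply_moves", "kwargs": {"moves": [0,0,0,0,0,-0.014,0.9,0,0,0,0,0,-0.014,0.9]}}

```text
clock: 18.45
tcp_pos: [0.502, -0.2694, 0.1095]
eef_rot: [-0.632, 0.775, -0.0, -0.001]
force: [-4.5, -0.1, 5.3]
finger_gap: 0.0136
finger_force: 32.2
```

```bash
python3 st.py
```

```text
18.6 [ 0.502  -0.2694  0.1095] yaw -0.2036 gap 0.0134 F [-4.02  0.04  5.85] M [0.047 1.365 0.279] Mz [0.262 0.259 0.283 0.313] q6 effort -0.280
```

Emit:
{"fn": "apply_moves", "kwargs": {"moves": [0,0,0,0,0,0.06,0.9,0,0,0,0,0,0.17,0.9,0,0,0,0,0,0.28,0.9,0,0,0,0,0,0.4,0.9,0,0,0,0,0,0.52,0.9,0,0,0,0,0,0.64,0.9,0,0,0,0,0,0.74,0.9,0,0,0,0,0,0.82,0.9,0,0,0,0,0,0.88,0.9,0,0,0,0,0,0.92,0.9]}}

```text
clock: 19.85
tcp_pos: [0.5024, -0.2692, 0.1095]
eef_rot: [0.91, -0.414, 0.001, 0.0]
force: [-2.6, 0.7, 6.0]
finger_gap: 0.0134
finger_force: 31.4
```

```bash
python3 st.py
```

```text
20.0 [ 0.5024 -0.2692  0.1095] yaw 0.7162 gap 0.0135 F [-2.24  0.8   5.46] M [ 0.252  0.788 -0.06 ] Mz [-0.071 -0.03  -0.078 -0.06 ] q6 effort 0.121
```

Emit:
{"fn": "apply_moves", "kwargs": {"moves": [0,0,0,0,0,0.035,0.9,0,0,0,0,0,0.035,0.9]}}

```text
clock: 20.25
tcp_pos: [0.5024, -0.2692, 0.1095]
eef_rot: [0.917, -0.398, 0.001, 0.0]
force: [-2.6, 0.1, 4.8]
finger_gap: 0.0136
finger_force: 31.4
```

```bash
python3 st.py
```

```text
20.4 [ 0.5024 -0.2692  0.1095] yaw 0.7509 gap 0.0132 F [-1.99  0.4   5.36] M [ 0.24   0.785 -0.046] Mz [-0.072 -0.064 -0.044 -0.005] q6 effort 0.043
```

Emit:
{"fn": "apply_moves", "kwargs": {"moves": [0,0,0,0,0,0.04,0.9,0,0,0,0,0,0.04,0.9]}}

```text
clock: 20.65
tcp_pos: [0.5024, -0.2692, 0.1095]
eef_rot: [0.925, -0.38, 0.001, 0.0]
force: [-3.0, 0.8, 5.3]
finger_gap: 0.0135
finger_force: 31.4
```

```bash
python3 st.py
```

```text
20.8 [ 0.5024 -0.2692  0.1095] yaw 0.7910 gap 0.0133 F [-2.65  0.57  5.3 ] M [ 0.277  0.791 -0.027] Mz [ 0.002 -0.065 -0.062  0.018] q6 effort 0.037
```

Emit:
{"fn": "apply_moves", "kwargs": {"moves": [0,0,0,0,0,0.04,0.9,0,0,0,0,0,0.04,0.9]}}

```text
clock: 21.05
tcp_pos: [0.5025, -0.2692, 0.1095]
eef_rot: [0.932, -0.361, 0.001, 0.0]
force: [-3.4, 0.1, 5.9]
finger_gap: 0.0136
finger_force: 31.4
```

```bash
python3 st.py
```

```text
21.2 [ 0.5025 -0.2692  0.1095] yaw 0.8310 gap 0.0137 F [-2.72  0.29  5.55] M [ 0.298  0.759 -0.053] Mz [-0.055 -0.05  -0.084 -0.022] q6 effort 0.037
```

Emit:
{"fn": "apply_moves", "kwargs": {"moves": [0,0,0,0,0,0.04,0.9,0,0,0,0,0,0.04,0.9]}}

```text
clock: 21.45
tcp_pos: [0.5025, -0.2692, 0.1095]
eef_rot: [0.939, -0.343, 0.001, 0.0]
force: [-1.5, 0.1, 5.4]
finger_gap: 0.0134
finger_force: 31.4
```

```bash
python3 st.py
```

```text
21.6 [ 0.5025 -0.2692  0.1095] yaw 0.8710 gap 0.0134 F [-1.98  0.86  5.16] M [ 0.295  0.74  -0.051] Mz [-0.067 -0.061 -0.042 -0.035] q6 effort 0.037
```

Emit:
{"fn": "apply_moves", "kwargs": {"moves": [0,0,0,0,0,0.04,0.9,0,0,0,0,0,0.04,0.9]}}

```text
clock: 21.85
tcp_pos: [0.5025, -0.2692, 0.1095]
eef_rot: [0.946, -0.324, 0.001, 0.0]
force: [-2.2, 0.5, 5.3]
finger_gap: 0.0134
finger_force: 31.4
```

```bash
python3 st.py
```

```text
22.0 [ 0.5025 -0.2691  0.1095] yaw 0.9110 gap 0.0135 F [-2.34  0.76  5.5 ] M [ 0.346  0.73  -0.048] Mz [-0.058 -0.072 -0.003 -0.058] q6 effort 0.037
```

Past 0.55 rad with drag torque only, so it is free. Swinging to about 1.25 rad.

Emit:
{"fn": "apply_moves", "kwargs": {"moves": [0,0,0,0,0,0.05,0.9,0,0,0,0,0,0.12,0.9,0,0,0,0,0,0.2,0.9,0,0,0,0,0,0.28,0.9,0,0,0,0,0,0.36,0.9,0,0,0,0,0,0.44,0.9,0,0,0,0,0,0.52,0.9,0,0,0,0,0,0.59,0.9,0,0,0,0,0,0.64,0.9,0,0,0,0,0,0.66,0.9]}}

```text
clock: 23.25
tcp_pos: [0.5026, -0.2688, 0.1095]
eef_rot: [1.0, 0.001, 0.001, 0.0]
force: [-1.8, 1.7, 6.3]
finger_gap: 0.0135
finger_force: 31.3
```

```bash
python3 st.py
```

```text
23.4 [ 0.5026 -0.2688  0.1095] yaw 1.5712 gap 0.0134 F [-1.88  2.03  5.82] M [ 0.851  0.723 -0.081] Mz [-0.108 -0.123  0.008 -0.1  ] q6 effort 0.110
```

Emit:
{"fn": "apply_moves", "kwargs": {"moves": [0,0,0,0,0,0,0.9,0,0,0,0,0,0,0.3,0,0,0,0,0,0,0.0,0,0,0,0,0,0,0.0,0,0,0.03,0,0,0,0,0,0,0.08,0,0,0,0,0,0,0.13,0,0,0,-0.5,0,0,0.13,0,0,0,-0.5]}}

```text
clock: 24.4
tcp_pos: [0.5037, -0.2697, 0.2434]
eef_rot: [1.0, 0.0, 0.004, 0.001]
force: [0.1, -0.8, -0.6]
finger_gap: 0.0639
finger_force: 0.0
```

```bash
python3 - <<'E'
from m import *
s=ctrl.state(); y=R.from_quat(s['eef_rot']).as_matrix()[:,1]; print(s['clock'],s['tcp_pos'],np.arctan2(-y[1],-y[0]),s['joint_positions'].round(2))
t=cam('top'); im=cv2.resize(t['pixels'][190:310,280:530],None,fx=3,fy=3); cv2.imwrite('pics/t2.png',im)
c=cam('wrist');P=pts(c); m=seg(c,(0,170,40),(4,255,255)); Q=P[m];Q=Q[Q[:,2]>0.113]; 
if len(Q)>50: print('wr',len(Q),Q.mean(0),rect(Q))
t=cam('scene');P=pts(t); m=seg(t,(0,170,40),(4,255,255),(215,180,262,240)); Q=P[m];Q=Q[Q[:,2]>0.113]; print('sc',len(Q),Q.mean(0) if len(Q) else 0)
E
```

```text
24.4 [ 0.50368658 -0.26973834  0.24344323] 1.570804110534227 [-0.14 -0.04 -0.    0.   -1.6   1.71]
wr 633 [ 0.46986678 -0.17070355  0.11874791] ((468.6919860839844, -169.56964111328125), (8.839587211608887, 46.353519439697266), 89.85960388183594)
sc 80 [ 0.47412511 -0.16509571  0.11864905]
```

View pics/t2.png

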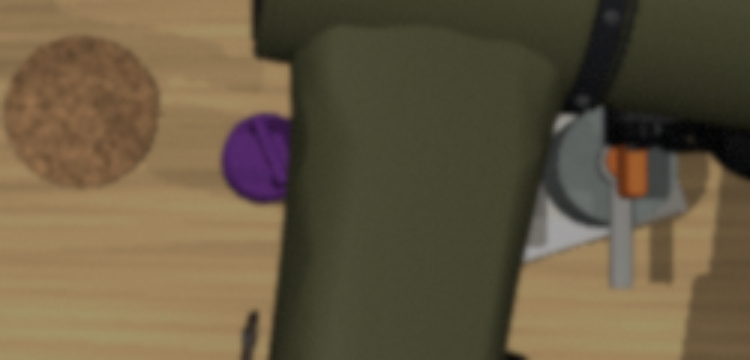

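The top view shows the keeper swung clear (crop 622,240) and the purple decoy and mat untouched. The tool is already square to the red loop, so I'll go to it, grip it and start a straight lift.

Emit:
{"fn": "apply_moves", "kwargs": {"moves": [-0.017,0.05,0,0,0,0,-0.5,-0.034,0.101,0,0,0,0,-0.5,-0.034,0.101,-0.05,0,0,0,-0.5,-0.034,0.101,-0.1,0,0,0,-0.5,-0.034,0.101,-0.131,0,0,0,-0.5,-0.034,0.101,-0.131,0,0,0,-0.5,-0.034,0.101,-0.131,0,0,0,0.3,-0.034,0.101,-0.131,0,0,0,0.9,-0.034,0.101,-0.131,0,0,0,1,-0.034,0.101,-0.131,0,0,0,1], "squeeze": 40}}

```text
clock: 25.8
tcp_pos: [0.4688, -0.1682, 0.1083]
eef_rot: [1.0, 0.0, 0.001, 0.0]
force: [0.3, -0.8, 3.4]
finger_gap: 0.0073
finger_force: 41.3
```

Emit:
{"fn": "apply_moves", "kwargs": {"moves": [0,0,0,0,0,0,1,0,0,0,0,0,0,1]}}

```text
clock: 26.05
tcp_pos: [0.4688, -0.1682, 0.1083]
eef_rot: [1.0, 0.0, 0.001, 0.0]
force: [-0.8, -1.4, 5.9]
finger_gap: 0.0072
finger_force: 41.7
```

```bash
python3 st.py; python3 - <<'E'
from h import *
c=cam('wrist'); cv2.imwrite('pics/w4.png',c['pixels'][100:480,100:560])
E
```

```text
26.2 [ 0.4688 -0.1682  0.1083] yaw 1.5711 gap 0.0074 F [-0.27 -1.03  5.71] M [-0.367  0.036 -0.021] Mz [-0.015 -0.016 -0.067  0.016] q6 effort 0.014
```

View pics/w4.png

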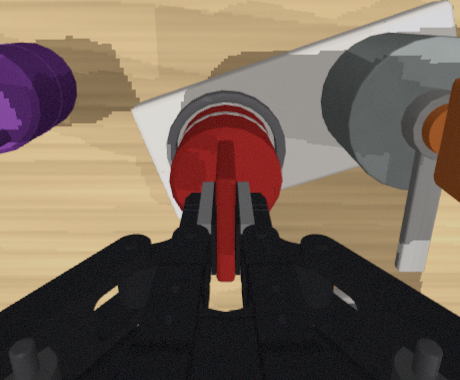

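The loop is square between the pads (crop 226,215) and the keeper is clear at (415,210). Lifting straight up.

Emit:
{"fn": "apply_moves", "kwargs": {"moves": [0,0,0.006,0,0,0,1,0,0,0.014,0,0,0,1,0,0,0.025,0,0,0,1,0,0,0.04,0,0,0,1,0,0,0.06,0,0,0,1,0,0,0.085,0,0,0,1,0,0,0.11,0,0,0,1,0,0,0.13,0,0,0,1,0,0,0.14,0,0,0,1,0,0,0.14,0,0,0,1]}}

```text
clock: 27.5
tcp_pos: [0.4685, -0.1679, 0.2481]
eef_rot: [1.0, 0.0, 0.001, -0.0]
force: [0.2, 0.1, -3.3]
finger_gap: 0.0075
finger_force: 40.6
```

```bash
python3 st.py; python3 - <<'E'
from m import *
t=cam('top'); P=pts(t); m=seg(t,(8,60,40),(20,170,150),(278,198,337,256)); m=m.astype(np.uint8)
# edge-texture free check: dark mat vs wood by value
g=cv2.GaussianBlur(t['pixels'],(5,5),0)[198:256,278:337,2]; b=(g<(int(g.max())+int(g.min()))//2).astype(np.uint8)
n,l,st,ce=cv2.connectedComponentsWithStats(b); i=1+np.argmax(st[1:,4]); u,v=ce[i]+[278,198]; print(st[i],u,v,P[int(round(v)),int(round(u))])
E
```

```text
27.65 [ 0.468  -0.1677  0.2462] yaw 1.5711 gap 0.0071 F [ 0.16 -0.18 -2.77] M [ 0.023 -0.003 -0.006] Mz [-0.004 -0.003  0.001 -0.018] q6 effort -0.000
[   0    0   59   58 3391] 307.1598348569743 226.75936301975818 [0.46227579 0.05719025 0.62451586]
```

Emit:
{"fn": "apply_moves", "kwargs": {"moves": [0.003,0.012,0,0,0,0,1,0.01,0.037,0,0,0,0,1,0.019,0.071,0,0,0,0,1,0.029,0.108,0,0,0,0,1,0.039,0.145,0,0,0,0,1,0.048,0.182,0,0,0,0,1,0.058,0.216,0,0,0,0,1,0.065,0.243,0,0,0,0,1,0.069,0.258,0,0,0,0,1,0.07,0.261,0,0,0,0,1]}}

```text
clock: 28.95
tcp_pos: [0.5382, 0.0938, 0.2469]
eef_rot: [1.0, 0.001, -0.0, 0.0]
force: [-0.0, -0.4, -2.2]
finger_gap: 0.0072
finger_force: 40.6
```

Emit:
{"fn": "apply_moves", "kwargs": {"moves": [0,0,-0.015,0,0,0,1,0,0,-0.04,0,0,0,1,0,0,-0.07,0,0,0,1,0,0,-0.095,0,0,0,1,0,0,-0.115,0,0,0,1,0,0,-0.13,0,0,0,1,0,0,-0.138,0,0,0,1,0,0,-0.138,0,0,0,1,0,0,-0.138,0,0,0,1]}}

```text
clock: 30.08
tcp_pos: [0.5388, 0.0933, 0.1102]
eef_rot: [1.0, 0.0, 0.001, -0.0]
force: [-0.6, -0.7, -2.7]
finger_gap: 0.0075
finger_force: 40.6
```

```bash
python3 st.py; python3 - <<'E'
from h import *
c=cam('scene'); cv2.imwrite('pics/s2.png',cv2.resize(c['pixels'][130:400,130:530],None,fx=2,fy=2))
E
```

```text
30.23 [0.5386 0.0933 0.11  ] yaw 1.5711 gap 0.0070 F [ 0.08 -0.47 -2.2 ] M [-0.     0.004 -0.014] Mz [ 0.003 -0.05  -0.021  0.014] q6 effort 0.000
```

View pics/s2.png

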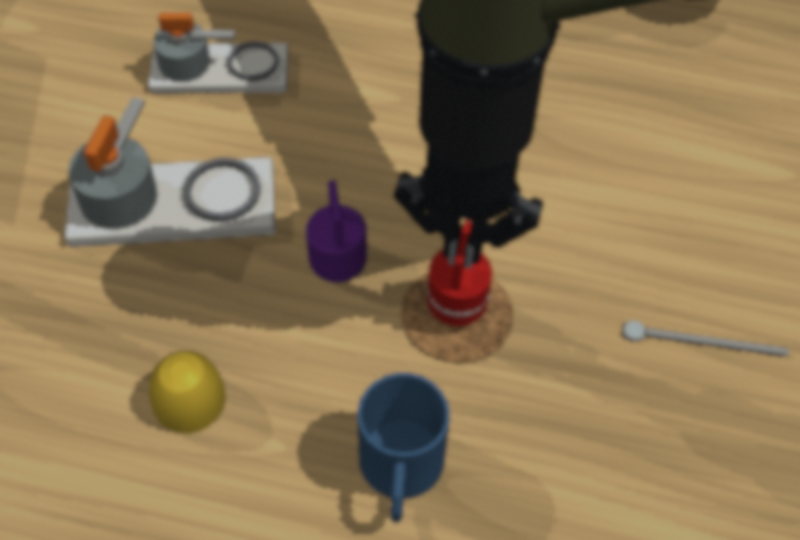

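The pod hangs upright over the mat (mat centre at 458,318, pod base about 460,312), and the mug, mirror and dome are untouched. About 18 mm remains.

Emit:
{"fn": "apply_moves", "kwargs": {"moves": [0,0,-0.006,0,0,0,1,0,0,-0.011,0,0,0,1,0,0,-0.014,0,0,0,1,0,0,-0.0155,0,0,0,1,0,0,-0.0165,0,0,0,1,0,0,-0.0165,0,0,0,1]}}

```text
clock: 31.02
tcp_pos: [0.5383, 0.0931, 0.0928]
eef_rot: [1.0, 0.0, 0.0, 0.0]
force: [-0.3, -0.1, -2.0]
finger_gap: 0.0072
finger_force: 40.6
```

```bash
python3 st.py
```

```text
31.18 [0.5384 0.0931 0.0929] yaw 1.5710 gap 0.0069 F [-0.17  0.29 -1.67] M [ 0.004 -0.007  0.001] Mz [-0.012  0.029 -0.025  0.011] q6 effort -0.000
```

Emit:
{"fn": "apply_moves", "kwargs": {"moves": [0,0,-0.0007,0,0,0,1,0,0,-0.0014,0,0,0,1,0,0,-0.0014,0,0,0,1]}}

```text
clock: 31.55
tcp_pos: [0.5386, 0.0931, 0.0923]
eef_rot: [1.0, 0.0, 0.001, 0.0]
force: [-3.2, -0.5, 4.9]
finger_gap: 0.0072
finger_force: 41.6
```

```bash
python3 st.py
```

```text
31.7 [0.5386 0.0931 0.0924] yaw 1.5712 gap 0.0074 F [-3.52 -0.11  5.39] M [-0.104  0.957 -0.007] Mz [-0.027  0.025 -0.013 -0.013] q6 effort -0.002
```

Touched down with about 6 N. Now releasing, rising and checking.

Emit:
{"fn": "apply_moves", "kwargs": {"moves": [0,0,0,0,0,0,0.6,0,0,0,0,0,0,0.2,0,0,0,0,0,0,0,0,0,0,0,0,0,-0.2,0,0,0.02,0,0,0,-0.2,0,0,0.06,0,0,0,-0.2,0,0,0.11,0,0,0,-0.2,-0.04,-0.05,0.15,0,0,0,-0.2,-0.08,-0.1,0.16,0,0,0,-0.2,-0.08,-0.1,0.16,0,0,0,-0.2]}}

```text
clock: 32.95
tcp_pos: [0.4574, -0.0086, 0.2537]
eef_rot: [1.0, -0.001, 0.002, -0.001]
force: [-0.3, -0.7, 0.7]
finger_gap: 0.0513
finger_force: 0.0
```

```bash
python3 st.py; python3 - <<'E'
from m import *
c=cam('scene'); cv2.imwrite('pics/s3.png',cv2.resize(c['pixels'][130:400,130:530],None,fx=2,fy=2))
P=pts(c); Q=P[seg(c,(0,170,40),(4,255,255),(300,200,420,330))]; T=Q[Q[:,2]>.093]; print(len(Q),Q[:,2].max(),T.mean(0),rect(T))
E
```

```text
33.1 [ 0.4583 -0.0069  0.2513] yaw 1.5703 gap 0.0511 F [ 0.4  -0.31  0.23] M [-0.026 -0.048  0.025] Mz [0.013 0.015 0.065 0.006] q6 effort 0.053
853 0.10762377992586036 [0.54614928 0.09466364 0.1029649 ] ((541.3978271484375, 94.50743103027344), (42.87623596191406, 7.922460556030273), 0.3570094406604767)
```

View pics/s3.png

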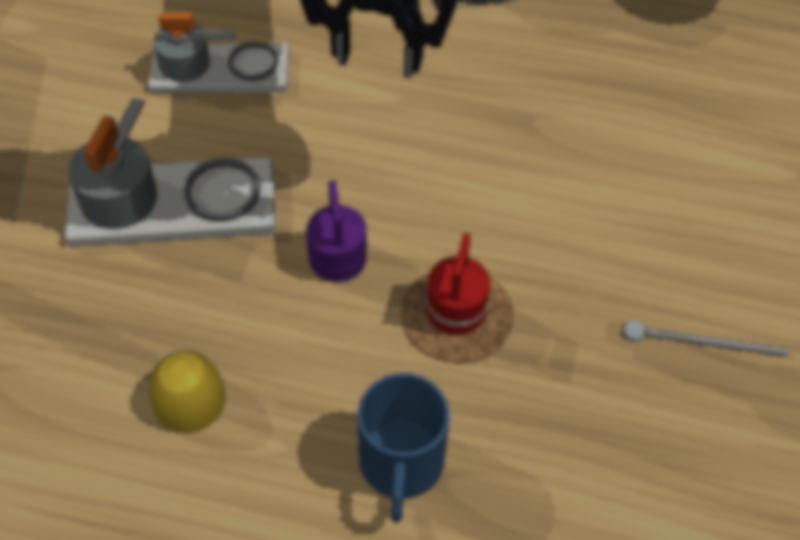

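The pod stands upright in the middle of the mat (459,310), the keeper is open, the bystanders have not moved and the gripper is clear. Handing in.

```bash
python3 -c "
from cell import ctrl
print(ctrl.close_job())"
```

```text
the job is handed in; nothing more can be done
None
```

I handed the job in at about 33 s: the knob broke free on the third opening stroke, the keeper was swung open to about 1.25 rad (72°) and left there, and the pod stands upright in the middle of the cork mat, with the mug, mirror and dispenser showing no movement in the last picture.

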